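# Start a cold wash in the ultrasonic parts washer

### The job

The spray-gun parts are in the basket of the parts washer: start a cold wash. With closed fingers, push the half-open lid down until it is fully shut, then switch on the grey mains rocker by pressing its far, white-marked half all the way down, then press the green start button right in and let it spring back. Leave the orange heat rocker and the red stop button alone, do not lift the lid open, and do not shift or pick up the other things on the bench.

Things in the scene. Friction and masses are not known exactly. Their poses are not given: they have to be found in the camera images.
- washer: Parts washer fixed to the bench, 260 (x) x 400 (y) x 165 mm high, lid shut; place and yaw vary. Origin: centre of its underside, bench level; x points to its back, y to its left, z up. Left part (y -50 to 200 mm): steel tank, rim 150 mm high, grey lid with clear window. Right part (y -200 to -50 mm): control head with a black sloped deck; start is right in front of mains, stop in front of heat.
- lid (a joint): Lid angle, rad: 0 fully shut, grows as the front edge rises; starts 0.45 to 0.8. Lid 250 (front to back) x 246 x 14 mm plus a 16 mm black lip at the front. It turns about a line parallel to the washer's y at x 125, z 151 mm in the washer's frame, which lies on its underside. A friction hinge holds it where left; 1 to 2 N down near its front shuts it onto the tank rim, where it stays.
- lid_push (a point): Point on the lid's upper face, midway across (washer y = 75 mm) on the 55 mm wide grey front frame bar, 222 mm from the hinge line; moves with the lid. With the lid shut it lies at x = -97, z = 165 mm in the washer's frame.
- mains (a joint): Grey mains rocker, rad: 0 off (start), 0.40 on; stays where left, turns with 2 to 3 N on its far half. 33 x 22 mm, a shallow V of two flat halves meeting over the pivot: off, the near half lies parallel to the deck, 6 mm above it, and the far half slants up; on, the far half (white bar) lies parallel, 6 mm above the deck. Its frame stands 3 mm above the deck.
- mains_far (a point): Point on the face of the mains rocker's far half, 11 mm from the pivot line (which is parallel to the washer's y); moves with the rocker: about 10 mm above the deck when off, 6 mm when on. Pressing here along the deck's normal switches the mains on.
- deck (a point): Centre of the sloped control deck (190 x 150 mm), on its surface, at x -35, y -125, z 135 mm in the washer's frame. The deck faces up and towards the operator: it rises 12 degrees towards the back, from 115 mm high at the front (x -130 mm) to 155 mm (x 60 mm). This point's axes are the washer's. Behind the deck is a level shelf 155 mm high with a steel air cap on it.
- heat (a joint): Orange heat rocker, same make as the mains rocker, rad: 0 is off; it starts off and must stay off.
- start (a joint): Travel of the green start button, m: 0 released, 0.005 fully in (4 N); springs back when let go. Cap 24 mm across, top 21 mm above the deck when released, in a black round housing 40 mm across and 12 mm high; moves along the deck's normal.
- start_top (a point): Centre of the top face of the green start button's cap; moves with it.
- stop (a joint): Travel of the red stop button, m: 0 released, 0.005 fully in. Same make as the start button; not to be pressed.
- aircap: Loose steel air cap, 38 mm across, 28 mm high, standing on the level shelf at the back of the control head. Origin: centre of its underside.
- tin: Loose 1-litre paint tin, white and blue with red drips, 110 mm across, 126 mm high, upright to the left of the washer. Origin: centre of its underside.
- spraygun: Loose red spray gun lying on its side, about 160 x 150 x 38 mm. Origin: under the middle of its barrel.
- cup: Loose white gravity cup with a grey screw neck, 84 mm across, 111 mm high, upright. Origin: centre of its underside.
- pliers: Loose pliers with red handles, 190 mm long, lying flat. Origin: near the middle of their length, at bench level.
- goggles: Loose clear goggles, 60 x 175 x 70 mm. Origin: centre of the underside.
- brush: Loose paint brush, lying flat to the right of the washer. Origin: near its middle, at bench level.

How it is judged (in metres and radians):
On the way, in this order (a step that is already met when the one before it is completed fails the run):
1. the lid is fully shut (value of joint lid below 0.03 rad), for 0.2 s.
2. the mains rocker is on (value of joint mains above 0.33 rad), for 0.1 s.
3. the start button is pressed right in (value of joint start above 0.0035 m), for 0.05 s.
At the end, for the whole second after the job is handed in: Lid shut to within 0.03 rad, mains rocker over 0.33 rad (on), start and stop buttons back out to within 1 mm, heat rocker still off (under 0.08 rad) (value of joint lid below 0.03 rad and value of joint mains above 0.33 rad and value of joint each of start, stop below 0.001 m and value of joint heat below 0.08 rad); the robot touches nothing.
It fails at once if mains switched on, or start pressed, while the lid is not shut (value of joint lid above 0.06 rad and (value of joint mains above 0.2 rad or value of joint start above 0.0025 m)).
It fails at once if start pressed before the mains is on (value of joint start above 0.0025 m and value of joint mains below 0.25 rad).
It fails at once if heat rocker switched on or stop button pressed (value of joint heat above 0.15 rad or value of joint stop above 0.0025 m).
It fails at once if lid raised instead of pushed shut (value of joint lid above 0.9 rad).
It fails at once if another thing on the bench shifted by more than 30 mm or picked up (distance of any of tin, aircap, spraygun, cup, pliers, goggles, brush from where it was at the start of the episode above 0.03 m).
It also fails if it takes over 42 s, if anything falls off the work surface, if the arm or the gripper's body presses on something with over 40 N, if the wrist force passes 120 N, or if a joint passes its speed limit or range.

### The arm

A 6-joint arm with a two-finger parallel gripper is mounted at the origin on the work surface. World frame = base frame: x ahead of the robot, y to its left, z up, the work surface at z = 0. Lengths are in m, angles in degrees, forces in N, time in s.
With the tool pointing down it reaches from about 0.3 to 0.75 m from the base axis. Payload 8.5 kg.
Tool frame: the origin (TCP) lies at the very end of the fingers, on their centre line; the grasp point (between the pads) lies 19 mm behind it; z points along the fingers, y is the line along which they close (so a half turn about z gives the same grasp; the last joint's range is limited). The gripper opens to 85 mm and grips with 20 to 120 N. Pads are 22 mm wide; open, the fingers measure 114 mm over their backs; the gripper's body (76 mm by 85 mm) begins 54 mm behind the grasp point. The pads swing forward as they close: fully open they stand 13 mm farther back than shut.
Start: joints at [-83.096, 21.807, 74.336, -0, 83.858, -12.336], TCP at [0.181, -0.519, 0.231] pointing down, gripper open.
Joint ranges: [-178.18, 178.18], [-50.72, 133.34], [12.68, 142.11], [-81.47, 261.47], [9.98, 163.14], [-165.26, 165.26]. Speed limits (degrees/s): [136.94, 136.94, 180, 180, 180, 180].

### API

Orientations are given as a 3x3 rotation matrix whose columns are the frame's x, y, z axes.
In Python, from rig import env, imaging gives the robot as it stands. The module is installed in compiled form; this text tells all that it offers.
- The arm moves only by the tool arm_command, never from a script. Its arguments are lists of equal length, an entry for each row: "turn": the turn, a rotation vector about the tool's x, y, z in units of 5 degrees (1.0 is 5 degrees), a list of three; "xyz": the shift along the tool's x, y, z in units of 50 mm (1.0 is 50 mm), a list of three; "claw": the finger opening in mm, from 0 to 85.4. A call has 1 to 12 rows; each row shifts and turns the commanded pose from where the row before left it, along the tool's axes as they then stand; what a row does not reach is not made up. A row lasts 1/10 s, in which the tool goes at most 50 mm and 8.59 degrees, less where a joint would pass 70% of its speed; a pose out of reach is approached as far as the arm can. A call is refused whole if a number of a shift passes 1 or a number of a turn 1, either way. A call with a gripper value outside its range is refused whole. The fingers move at their own pace and stop on an object; "squeeze" is the grip in N (left out, the last holds). Time passes only in rows, so rows that do not move let the fingers close. It gives the time, the measured TCP pose, the force, the opening and the grip force at its end, in the units of the state.
- env.observe(): the state, without advancing time (a new reading comes with each control period).
- imaging.get_image(name): name is "scene" or "top" or "wrist"; returns (picture, depth): 420x560x3 uint8, blue, green, red; 420x560 float32, m along the optical axis (not along the pixel's ray), 0 where there is no reading.
- imaging.camera_info(name): a dict with "camera_matrix" (3x3 intrinsics, pixels), "rvec" (rotation vector, rad) and "tvec" (3), from world to camera coordinates, as OpenCV has them. Camera axes: x right, y down, z forward; pixel columns grow to the right and rows downward; lengths in m; the calibration is good to about 2 mm. A picture is of the moment at which its call begins: read the wrist's pose just before it. camera_info takes no time and is no camera call; for the wrist camera it gives the pose at the moment of the call.
- env.close_job(): hands the job in; it is judged then, once.
The state is a dict: "time_s": time; "q": joint angles; "qvel": joint speeds; "joint_efforts": joint torques, N m; "position": TCP position; "tool_rot": TCP orientation; "ft_force": force on the tool from outside, world axes, zero at the start; "wrist_torque": the same for the moment, N m; "grip_width": finger opening in m; "gripper_force": force on a finger pad.
Only numpy, scipy, OpenCV 4.12 (cv2) and the standard library are available. Lean on these libraries where they do the work, as an engineer would, in place of code of your own. Each camera call takes 0.05 s, during which the arm holds its last target. There are 200 camera calls.

## Working session

There is one attempt and no reset: what is moved stays moved. The work goes in short steps, Python scripts to look and compute and a tool call to move; the robot and the scene stay as the last step left them, time stands still between calls to the robot, and variables do not carry over. Pictures are saved under pics/ and viewed, at most 10 in all, crops included, and the job is handed in when it is done.

Besides the shell and the picture viewer there is one more tool, called after ">>>" as name(argument=value, ...) on one line, values as JSON. arm_command: Moves the arm, as the interface text tells. Its arguments: {"type":"object","properties":{"turn":{"type":"array"},"xyz":{"type":"array"},"claw":{"type":"array"},"squeeze":{"type":"number"}},"required":["turn","xyz","claw"]}

```bash
mkdir -p pics; cat > h.py <<'E'
import numpy as np, cv2
from rig import env, imaging
def snap(n):
    im,d=imaging.get_image(n); c=imaging.camera_info(n); np.savez(n+'.npz',im=im,d=d,K=c["camera_matrix"],r=c["rvec"],t=c["tvec"]); return im,d
def load(n): return np.load(n+'.npz')
def cloud(n):
    z=load(n); K=z['K']; d=z['d']; R=cv2.Rodrigues(z['r'])[0]
    v,u=np.mgrid[:420,:560]
    P=np.stack([(u-K[0,2])/K[0,0]*d,(v-K[1,2])/K[1,1]*d,d],-1)
    W=(P-z['t'].reshape(3))@R; W[d==0]=np.nan; return W
def proj(n,P):
    z=load(n); return cv2.projectPoints(np.float64(P).reshape(-1,1,3),z['r'],z['t'],z['K'],None)[0].reshape(-1,2)
E
python3 - <<'E'
from h import *
a,_=snap('scene');b,_=snap('top')
cv2.imwrite('pics/s1.png',cv2.resize(a,(800,600))); cv2.imwrite('pics/t1.png',cv2.resize(b,(800,600)))
s=env.observe();print(s['time_s'],s['position'],s['tool_rot'],s['grip_width'])
E
```

```text
0.1 [ 0.18121546 -0.51902259  0.23078899] [[ 9.44139266e-01  3.29546683e-01 -1.72440263e-04]
 [ 3.29546631e-01 -9.44138453e-01  1.26454654e-03]
 [ 2.53919635e-04 -1.25073515e-03 -9.99999186e-01]] 0.08533981211753275
```

View pics/s1.png

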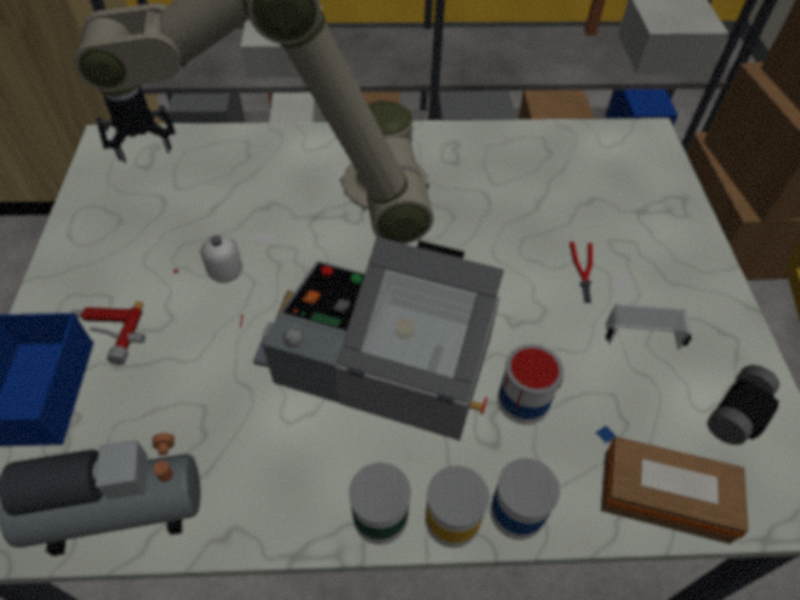

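View pics/t1.png

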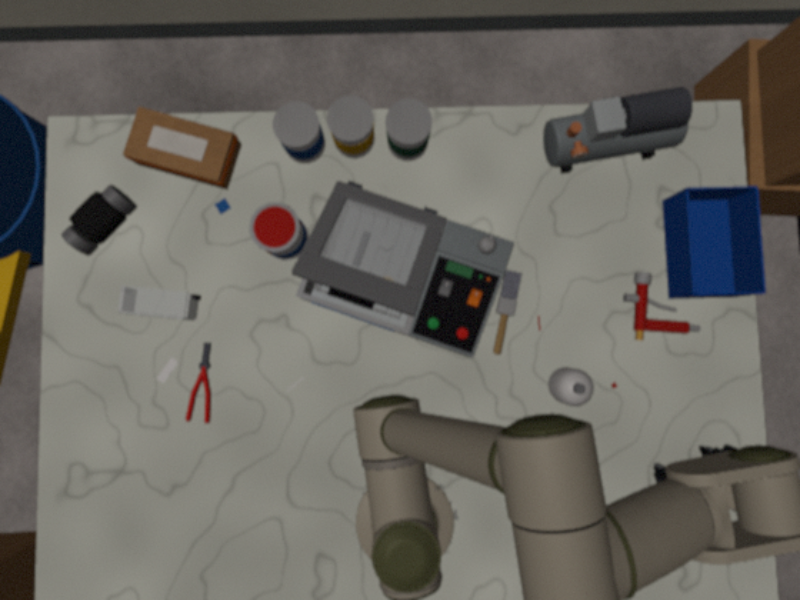

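The scene shows the washer with its lid half open; the control deck faces the robot. In the 800x600 top view, start is at about (433,323), stop (462,333), mains (445,288), heat (475,297), and the air cap at (487,243).

```bash
python3 - <<'E'
from h import *
im=load('top')['im']; W=cloud('top')
c=im[120:260,195:375]; cv2.imwrite('pics/t2.png',cv2.resize(c,None,fx=4.4,fy=4.2857,interpolation=cv2.INTER_CUBIC))
for n,(u,v) in dict(start=(433,323),stop=(462,333),mains=(445,288),heat=(475,297),cap=(487,243),deckc=(454,309),lidtop=(400,225),lidfront=(350,285),lidmidL=(320,262),shelf=(460,235)).items():
    print(n,W[round(v*.7),round(u*.7)].round(4))
E
```

```text
start [ 0.4511 -0.0718  0.1464]
stop [ 0.4287 -0.1311  0.1471]
mains [ 0.5227 -0.1009  0.1482]
heat [ 0.503  -0.1605  0.1489]
cap [ 0.6123 -0.1863  0.1813]
deckc [ 0.4806 -0.1189  0.1367]
lidtop [ 0.6514 -0.0074  0.1872]
lidfront [0.5211 0.0905 0.2755]
lidmidL [0.5705 0.148  0.2619]
shelf [ 0.6355 -0.1334  0.161 ]
```

View pics/t2.png

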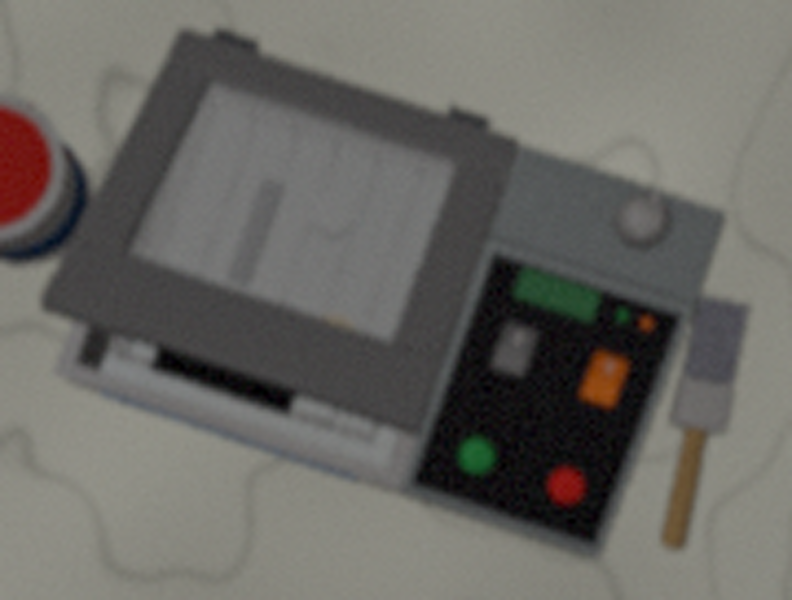

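The crop shows the head's right side running from the front corner (597,553) to the back corner (722,213), the tank's front left corner (58,370), start (477,455), stop (566,486), mains (513,347) and heat (605,378).

```bash
cat >> h.py <<'E'
def ray(n,u,v,h):
    z=load(n); R=cv2.Rodrigues(z['r'])[0]; o=-R.T@z['t'].reshape(3)
    d=R.T@np.linalg.inv(z['K'])@np.array([u,v,1.]); return o+d*(h-o[2])/d[2]
E
python3 - <<'E'
from h import *
from scipy.optimize import least_squares
f=lambda p:(p[0]/4.4+195-.4,p[1]/4.2857+120-.4)
F={'FR':((597,553),(-130,-200,115)),'BR':((722,213),(130,-200,155)),'FL':((58,370),(-130,200,150)),
'dBL':((495,255),(60,-55,155)),'dBR':((680,316),(60,-195,155)),'dFR':((598,543),(-125,-195,116)),'dFL':((415,482),(-125,-55,116))}
X=np.array([ray('top',*f(a),b[2]/1e3) for a,b in F.values()]); M=np.array([b for a,b in F.values()])/1e3
def T(p,M): 
    c,s=np.cos(p[2]),np.sin(p[2]); return np.c_[p[0]+c*M[:,0]-s*M[:,1],p[1]+s*M[:,0]+c*M[:,1]]
r=least_squares(lambda p:(T(p,M)-X[:,:2]).ravel(),[.5,0,-.35]); print(r.x,np.degrees(r.x[2])); print((r.fun.reshape(-1,2)*1e3).round(1))
p=r.x
for n,a,h in [('start',(477,455),.150),('stop',(566,486),.150),('mains',(513,347),.149),('heat',(605,378),.149),('cap',(642,218),.183)]:
    w=ray('top',*f(a),h); c,s=np.cos(p[2]),np.sin(p[2]); d=w[:2]-p[:2]; print(n,w.round(4),'washer',(c*d[0]+s*d[1]).round(4),(-s*d[0]+c*d[1]).round(4))
np.save('p.npy',p)
# cloud in washer frame
for nm in ('top','scene'):
    W=cloud(nm).reshape(-1,3); W=W[~np.isnan(W[:,0])]; d=W[:,:2]-p[:2]; L=np.c_[c*d[:,0]+s*d[:,1],-s*d[:,0]+c*d[:,1],W[:,2]]
    def med(x0,x1,y0,y1): 
        q=L[(L[:,0]>x0)&(L[:,0]<x1)&(L[:,1]>y0)&(L[:,1]<y1)&(L[:,2]>.09)&(L[:,2]<.4)]; return len(q),np.median(q,0).round(4)
    print(nm,'shelf',med(.075,.12,-.12,-.07),'deck',med(-.06,-.04,-.14,-.11))
    q=L[(L[:,1]>-.04)&(L[:,1]<.19)&(L[:,2]>.18)&(L[:,0]>-.12)&(L[:,0]<.1)&(L[:,2]<.3)]
    for _ in range(3):
        a=np.polyfit(q[:,0],q[:,2],1); e=q[:,2]-np.polyval(a,q[:,0]); q=q[abs(e)<max(.005,1.5*e.std())]
    print('lid slope rad',-np.arctan(a[0]),'z at .125',np.polyval(a,.125),'xmin',q[:,0].min(),len(q))
E
```

```text
[ 0.56652127 -0.01577899 -0.36023608] -20.640006949738982
[[-6.  -1.4]
 [-0.  -4.4]
 [-3.   4.2]
 [11.6 -0.6]
 [ 8.4 -6.7]
 [-6.7  2.3]
 [-4.2  6.7]]
start [ 0.4517 -0.0716  0.15  ] washer -0.0878 -0.0927
stop [ 0.4286 -0.1314  0.15  ] washer -0.0883 -0.1568
mains [ 0.527  -0.0986  0.149 ] washer -0.0078 -0.0914
heat [ 0.5036 -0.1608  0.149 ] washer -0.0077 -0.1579
cap [ 0.6107 -0.1845  0.183 ] washer 0.1008 -0.1424
top shelf (243, array([ 0.0971, -0.0948,  0.1555])) deck (67, array([-0.0501, -0.1253,  0.1334]))
lid slope rad 0.5013561353545314 z at .125 0.15975368906024429 xmin -0.10824266887124517 4406
scene shelf (257, array([ 0.0983, -0.0951,  0.1539])) deck (45, array([-0.0515, -0.1256,  0.1306]))
lid slope rad 0.49980750988069567 z at .125 0.1595967293892639 xmin -0.10332922069417746 5647
```

>>> arm_command(turn=[[0, 0, 1], [0, 0, 1], [0, 0, 1], [0, 0, 1], [0, 0, 1], [0, 0, 1], [0, 0, 1], [0, 0, 1], [0, 0.6, 0], [0, 0.6, 0], [0, 0.6, 0], [0, 0.6, 0]], xyz=[[0, 0, -0.4], [0, 0, -0.4], [0, 0, -0.4], [0, 0, -0.4], [0, 0, -0.4], [0, 0, -0.4], [0, 0, -0.4], [0, 0, -0.4], [0, 0, 0], [0, 0, 0], [0, 0, 0], [0, 0, 0]], claw=[0, 0, 0, 0, 0, 0, 0, 0, 0, 0, 0, 0])

```text
time_s: 1.3
position: [0.1813, -0.5192, 0.391]
tool_rot: [[0.914, -0.354, 0.196], [-0.347, -0.935, -0.074], [0.21, -0.001, -0.978]]
ft_force: [-0.7, -0.1, -0.3]
grip_width: 0.0001
gripper_force: 0.0
```

```bash
cat >> h.py <<'E'
def w2(L,p=None):
    p=np.load('p.npy') if p is None else p; c,s=np.cos(p[2]),np.sin(p[2]); return np.array([p[0]+c*L[0]-s*L[1],p[1]+s*L[0]+c*L[1],L[2]])
def go(L):
    s=env.observe(); p=np.load('p.npy'); R=s['tool_rot']; Rw=cv2.Rodrigues(np.array([0,0,p[2]]))[0]@cv2.Rodrigues(np.array([np.pi,0,0]))[0]
    Rw=Rw@cv2.Rodrigues(np.array([0,np.radians(12),0]))[0]
    e=cv2.Rodrigues(R.T@Rw)[0].ravel()
    print('t',s['time_s'],'pos',s['position'].round(4),'tgt',w2(L).round(4),'units',(R.T@(w2(L)-s['position'])/.05).round(3),'turn',(np.degrees(e)/5).round(2),'F',s['ft_force'].round(1))
E
python3 -c "
from h import *
go([-.063,.075,.33])"
```

```text
t 1.3 pos [ 0.1813 -0.5192  0.391 ] tgt [0.534  0.0766 0.33  ] units [  2.062 -13.642   1.699] turn [-0.   -0.02 -0.02] F [-0.7 -0.1 -0.3]
```

>>> arm_command(turn=[[0, 0, 0], [0, 0, 0], [0, 0, 0], [0, 0, 0], [0, 0, 0], [0, 0, 0], [0, 0, 0], [0, 0, 0], [0, 0, 0], [0, 0, 0], [0, 0, 0], [0, 0, 0]], xyz=[[0.17, -0.4, 0.07], [0.17, -0.8, 0.07], [0.17, -0.9, 0.07], [0.17, -0.9, 0.07], [0.17, -0.9, 0.07], [0.17, -0.9, 0.07], [0.17, -0.9, 0.07], [0.17, -0.9, 0.07], [0.17, -0.9, 0.07], [0.17, -0.8, 0.07], [0.17, -0.8, 0.07], [0.17, -0.5, 0.07]], claw=[0, 0, 0, 0, 0, 0, 0, 0, 0, 0, 0, 0])

```text
time_s: 2.5
position: [0.4535, -0.1064, 0.3713]
tool_rot: [[0.915, -0.353, 0.195], [-0.345, -0.936, -0.073], [0.208, -0.0, -0.978]]
ft_force: [-0.7, -0.4, 0.8]
grip_width: -0.0002
gripper_force: 0.0
```

>>> arm_command(turn=[[0, 0, 0], [0, 0, 0]], xyz=[[0, 0, 0], [0, 0, 0]], claw=[0, 0])

```text
time_s: 2.7
position: [0.4528, -0.1086, 0.3711]
tool_rot: [[0.915, -0.353, 0.194], [-0.346, -0.936, -0.073], [0.207, 0.0, -0.978]]
ft_force: [-0.4, -0.2, 0.4]
grip_width: 0.0002
gripper_force: 0.0
```

```bash
python3 -c "
from h import *
go([-.063,.075,.33])
a,d=snap('wrist'); cv2.imwrite('pics/w1.png',cv2.resize(a,(800,600)))
print(proj('wrist',[w2(l) for l in [(-.088,-.0927,.15),(-.088,-.157,.15),(-.0078,-.0914,.149),(-.0077,-.158,.149),(.1,-.142,.183),(-.13,-.2,.115),(.13,-.2,.155)]])/.7)"
```

```text
t 2.7 pos [ 0.4528 -0.1086  0.3711] tgt [0.534  0.0766 0.33  ] units [ 0.037 -4.04   0.847] turn [ 0.    0.01 -0.01] F [-0.4 -0.2  0.4]
[[358.6473836  322.16451083]
 [429.32647054 321.98361432]
 [356.47568024 233.40123465]
 [430.61836636 233.10657657]
 [414.36756842  94.06828946]
 [469.50254394 358.60318515]
 [480.50431838  71.13630268]]
```

View pics/w1.png

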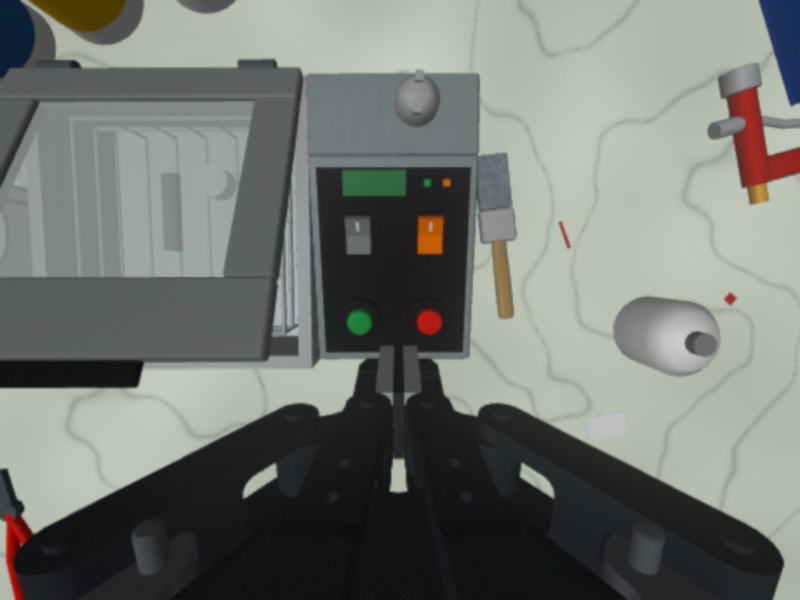

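The wrist view lines up with the washer: start (359,322), stop (429,322), mains centred at (358,235) with its white mark on the far half, heat (430,235). My pose predicts each of these to within 2 px. Next I move over the lid's front bar.

>>> arm_command(turn=[[0, 0, 0], [0, 0, 0], [0, 0, 0], [0, 0, 0], [0, 0, 0], [0, 0, 0], [0, 0, 0], [0, 0, 0], [0, 0, 0], [0, 0, 0]], xyz=[[0, -0.4, 0], [0, -0.8, 0], [0, -0.8, 0], [0, -0.8, 0], [0, -0.8, 0], [0, -0.44, 0], [0.01, 0, 0.28], [0.01, 0, 0.28], [0.01, 0, 0.28], [0, 0, 0]], claw=[0, 0, 0, 0, 0, 0, 0, 0, 0, 0])

```text
time_s: 3.75
position: [0.5336, 0.075, 0.329]
tool_rot: [[0.915, -0.356, 0.191], [-0.349, -0.934, -0.074], [0.205, 0.001, -0.979]]
ft_force: [-0.0, -0.5, 0.1]
grip_width: 0.0
gripper_force: 0.0
```

>>> arm_command(turn=[[0, 0, 0], [0, 0, 0], [0, 0, 0], [0, 0, 0], [0, 0, 0], [0, 0, 0], [0, 0, 0], [0, 0, 0], [0, 0, 0], [0, 0, 0], [0, 0, 0], [0, 0, 0]], xyz=[[-0.08, 0, 0.2], [-0.08, 0, 0.2], [-0.08, 0, 0.2], [-0.08, 0, 0.2], [-0.08, 0, 0.2], [-0.08, 0, 0.2], [-0.08, 0, 0.2], [-0.08, 0, 0.2], [-0.08, 0, 0.2], [-0.08, 0, 0.2], [-0.08, 0, 0.2], [0, 0, 0]], claw=[0, 0, 0, 0, 0, 0, 0, 0, 0, 0, 0, 0])

```text
time_s: 4.95
position: [0.5143, 0.0836, 0.2122]
tool_rot: [[0.915, -0.354, 0.191], [-0.347, -0.935, -0.074], [0.205, 0.001, -0.979]]
ft_force: [-0.3, 0.3, -0.4]
grip_width: -0.0002
gripper_force: 0.0
```

```bash
python3 -c "
from h import *
go([-.095,.075,.166])"
```

```text
t 4.95 pos [0.5143 0.0836 0.2122] tgt [0.5041 0.0879 0.166 ] units [-0.406 -0.008  0.859] turn [ 0.02  0.03 -0.02] F [-0.3  0.3 -0.4]
```

>>> arm_command(turn=[[0, 0, 0], [0, 0, 0], [0, 0, 0], [0, 0, 0], [0, 0, 0], [0, 0, 0], [0, 0, 0], [0, 0, 0]], xyz=[[-0.06, 0, 0.13], [-0.06, 0, 0.13], [-0.06, 0, 0.13], [-0.06, 0, 0.13], [-0.06, 0, 0.13], [-0.05, 0, 0.1], [-0.05, 0, 0.1], [0, 0, 0]], claw=[0, 0, 0, 0, 0, 0, 0, 0])

```text
time_s: 5.75
position: [0.5045, 0.0874, 0.1674]
tool_rot: [[0.915, -0.354, 0.193], [-0.347, -0.935, -0.074], [0.206, 0.0, -0.978]]
ft_force: [-0.8, -0.0, 0.8]
grip_width: 0.0
gripper_force: 0.0
```

```bash
python3 -c "
from h import *
go([-.095,.075,.164])
a,d=snap('wrist'); cv2.imwrite('pics/w2.png',cv2.resize(a,(800,600)))"
```

```text
t 5.75 pos [0.5045 0.0874 0.1674] tgt [0.5041 0.0879 0.164 ] units [-0.025 -0.006  0.064] turn [ 0.01  0.02 -0.02] F [-0.8 -0.   0.8]
```

View pics/w2.png

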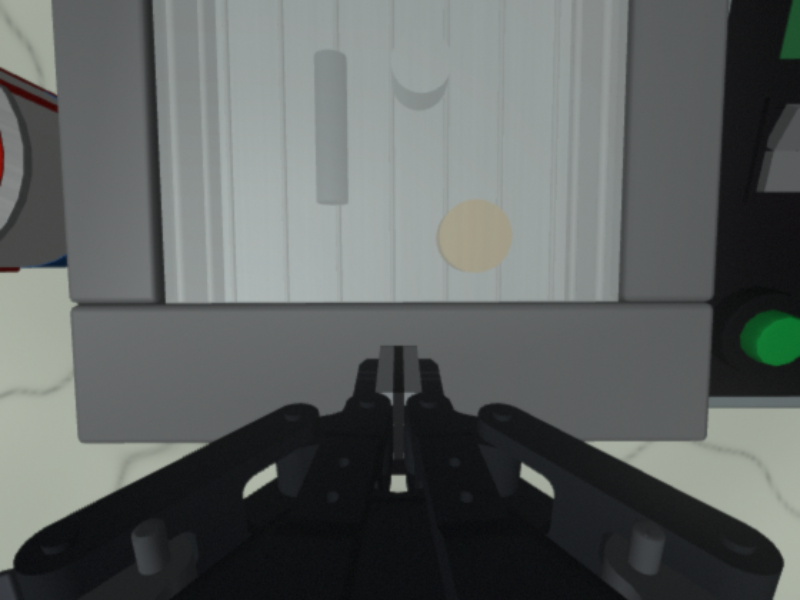

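The lid now lies almost level under the fingertips at (398,345). I push on until the force builds, then hold.

>>> arm_command(turn=[[0, 0, 0], [0, 0, 0], [0, 0, 0], [0, 0, 0], [0, 0, 0]], xyz=[[-0.01, 0, 0.04], [-0.01, 0, 0.04], [-0.01, 0, 0.04], [0, 0, 0], [0, 0, 0]], claw=[0, 0, 0, 0, 0])

```text
time_s: 6.3
position: [0.5054, 0.0874, 0.1658]
tool_rot: [[0.914, -0.354, 0.2], [-0.346, -0.935, -0.074], [0.213, -0.001, -0.977]]
ft_force: [-15.3, -1.1, 32.8]
grip_width: 0.0001
gripper_force: 16.2
```

>>> arm_command(turn=[[0, 0, 0], [0, 0, 0], [0, 0, 0], [0, 0, 0], [0, 0, 0], [0, 0, 0], [0, 0, 0], [0, 0, 0], [0, 0, 0], [0, 0, 0]], xyz=[[0, 0, -0.1], [0.02, 0, -0.3], [0.1, 0, -0.5], [0.1, 0, -0.5], [0.2, 0.5, 0], [0.3, 0.7, 0], [0.3, 0.8, 0], [0.3, 0.8, 0], [0.2, 0.5, 0], [0, 0, 0]], claw=[0, 0, 0, 0, 0, 0, 0, 0, 0, 0])

```text
time_s: 7.3
position: [0.5024, -0.0911, 0.2465]
tool_rot: [[0.913, -0.358, 0.195], [-0.35, -0.934, -0.075], [0.209, 0.0, -0.978]]
ft_force: [-0.3, 0.2, 0.4]
grip_width: 0.0002
gripper_force: 0.0
```

```bash
python3 -c "
from h import *
go([-.005,-.0925,.175])
a,d=snap('wrist'); cv2.imwrite('pics/w3.png',cv2.resize(a,(800,600)))
a,d=snap('top');W=cloud('top');p=np.load('p.npy');c,s=np.cos(p[2]),np.sin(p[2]);D=W[...,:2]-p[:2];L=np.stack([c*D[...,0]+s*D[...,1],-s*D[...,0]+c*D[...,1],W[...,2]],-1)
m=(L[...,0]>-.115)&(L[...,0]<-.085)&(L[...,1]>0.02)&(L[...,1]<.15);print('lid front z',np.median(L[m][:,2]),m.sum())
m=(L[...,0]>.08)&(L[...,0]<.115)&(L[...,1]>0.02)&(L[...,1]<.17);print('lid back z',np.median(L[m][:,2]),m.sum())
"
```

```text
t 7.3 pos [ 0.5024 -0.0911  0.2465] tgt [ 0.5292 -0.1006  0.175 ] units [ 0.258 -0.015  1.517] turn [ 0.02 -0.01 -0.07] F [-0.3  0.2  0.4]
lid front z 0.1652735672856285 443
lid back z 0.16419140869772575 584
```

View pics/w3.png

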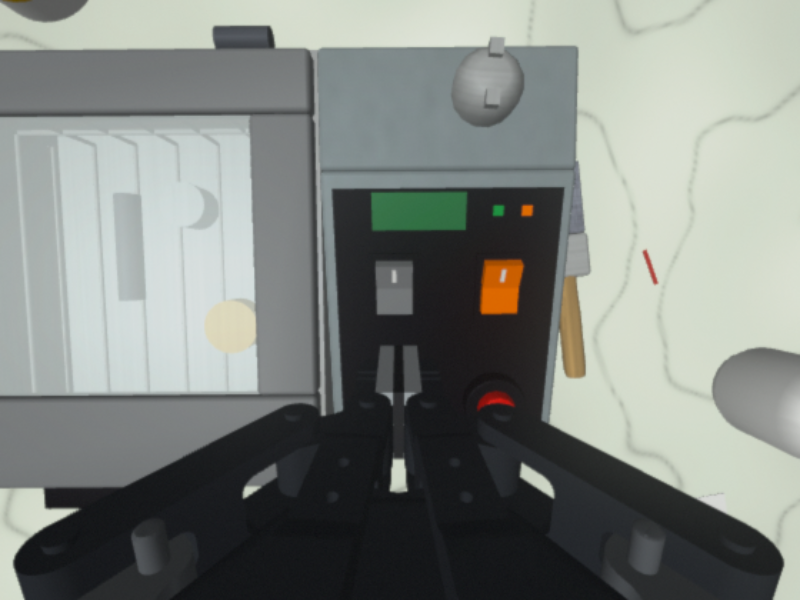

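The lid is shut: the depth gives 0.165 m at its front. The mains rocker spans (376-413, 261-314) with its pivot line near v=289. I work out the press target from that.

```bash
python3 - <<'E'
from h import *
p=np.load('p.npy');c,s=np.cos(p[2]),np.sin(p[2]); D=lambda w:w[:2]-p[:2]
for n,u,v,h in [('pivot',395,289,.147),('near',395,314,.143),('faredge',395,261,.156),('stop',495,402,.145)]:
    w=ray('wrist',u*.7-.15,v*.7-.15,h); d=D(w); print(n,(c*d[0]+s*d[1]).round(4),(-s*d[0]+c*d[1]).round(4))
t=np.radians(12)
def deckpt(x,y,h): # x on deck surface, h above along normal
    return np.array([x-h*np.sin(t),y,.135+np.tan(t)*(x+.035)+h*np.cos(t)])
print(deckpt(.003,-.0925,.03)); go(deckpt(.003,-.0925,.03)); go(deckpt(.003,-.0925,.006))
E
```

```text
pivot -0.0106 -0.0905
near -0.0265 -0.0903
faredge 0.0063 -0.0906
stop -0.0822 -0.1528
[-0.00323735 -0.0925      0.17242158]
t 7.4 pos [ 0.5022 -0.0882  0.2462] tgt [ 0.5309 -0.1012  0.1724] units [0.309 0.039 1.574] turn [ 0.    0.   -0.04] F [ 0.4  0.9 -0.8]
t 7.4 pos [ 0.5022 -0.0882  0.2462] tgt [ 0.5356 -0.103   0.1489] units [0.309 0.039 2.054] turn [ 0.    0.   -0.04] F [ 0.4  0.9 -0.8]
```

>>> arm_command(turn=[[0, 0, 0], [0, 0, 0], [0, 0, 0], [0, 0, 0], [0, 0, 0]], xyz=[[0.11, 0, 0.3], [0.1, 0, 0.4], [0.1, 0, 0.4], [0, 0, 0.35], [0, 0, 0]], claw=[0, 0, 0, 0, 0])

```text
time_s: 7.9
position: [0.5299, -0.0972, 0.1765]
tool_rot: [[0.916, -0.353, 0.19], [-0.346, -0.936, -0.071], [0.203, -0.0, -0.979]]
ft_force: [0.8, 0.1, -0.1]
grip_width: -0.0001
gripper_force: 0.0
```

```bash
cat >> h.py <<'E'
t12=np.radians(12)
def deckpt(x,y,h): return np.array([x-h*np.sin(t12),y,.135+np.tan(t12)*(x+.035)+h*np.cos(t12)])
E
python3 -c "
from h import *
go(deckpt(.003,-.091,.006))"
```

```text
t 7.9 pos [ 0.5299 -0.0972  0.1765] tgt [ 0.5361 -0.1016  0.1489] units [0.031 0.038 0.569] turn [-0.    0.05 -0.01] F [ 0.8  0.1 -0.1]
```

>>> arm_command(turn=[[0, 0, 0], [0, 0, 0], [0, 0, 0], [0, 0, 0], [0, 0, 0], [0, 0, 0], [0, 0, 0]], xyz=[[0.03, 0.03, 0.1], [0, 0, 0.15], [0, 0, 0.1], [0, 0, 0.1], [0, 0, 0.06], [0, 0, 0.04], [0, 0, 0]], claw=[0, 0, 0, 0, 0, 0, 0])

```text
time_s: 8.6
position: [0.5369, -0.1029, 0.1521]
tool_rot: [[0.915, -0.355, 0.195], [-0.347, -0.935, -0.074], [0.208, 0.0, -0.978]]
ft_force: [0.6, 0.0, 0.8]
grip_width: 0.0001
gripper_force: 0.4
```

```bash
python3 -c "
from h import *
go(deckpt(.003,-.091,.006))"
```

```text
t 8.6 pos [ 0.5369 -0.1029  0.1521] tgt [ 0.5361 -0.1016  0.1489] units [-0.038 -0.018  0.057] turn [ 0.01 -0.01 -0.02] F [0.6 0.  0.8]
```

>>> arm_command(turn=[[0, 0, 0], [0, 0, 0], [0, 0, 0], [0, 0, 0]], xyz=[[0, 0, 0.04], [0, 0, 0.03], [0, 0, 0.02], [0, 0, 0]], claw=[0, 0, 0, 0])

```text
time_s: 9.0
position: [0.5377, -0.1031, 0.1493]
tool_rot: [[0.914, -0.354, 0.196], [-0.346, -0.935, -0.075], [0.21, 0.0, -0.978]]
ft_force: [-6.5, 1.3, 17.2]
grip_width: 0.0004
gripper_force: 9.3
```

>>> arm_command(turn=[[0, 0, 0], [0, 0, 0], [0, 0, 0], [0, 0, 0], [0, 0, 0], [0, 0, 0], [0, 0, 0], [0, 0, 0], [0, 0, 0], [0, 0, 0]], xyz=[[0, 0, -0.2], [0, 0, -0.4], [0, 0, -0.8], [0, 0, -0.6], [-0.3, 0, 0], [-0.4, 0, 0], [-0.4, 0, 0], [-0.4, 0, 0], [-0.29, 0, 0], [0, 0, 0]], claw=[0, 0, 0, 0, 0, 0, 0, 0, 0, 0])

```text
time_s: 10.0
position: [0.4348, -0.0639, 0.2264]
tool_rot: [[0.915, -0.354, 0.193], [-0.347, -0.935, -0.073], [0.206, -0.0, -0.979]]
ft_force: [0.1, 0.3, -0.0]
grip_width: 0.0002
gripper_force: 0.0
```

```bash
python3 -c "
from h import *
go(deckpt(-.0836,-.092,.021))
a,d=snap('wrist'); cv2.imwrite('pics/w4.png',cv2.resize(a,(800,600)))
print(proj('wrist',[w2(deckpt(-.0836,-.092,.021)),w2(deckpt(-.009,-.091,.006))])/.7)"
```

```text
t 10.0 pos [ 0.4348 -0.0639  0.2264] tgt [ 0.4518 -0.0709  0.1452] units [0.025 0.01  1.666] turn [ 0.    0.02 -0.02] F [ 0.1  0.3 -0. ]
[[397.24392937 301.99827597]
 [395.0744716  162.35678846]]
```

View pics/w4.png

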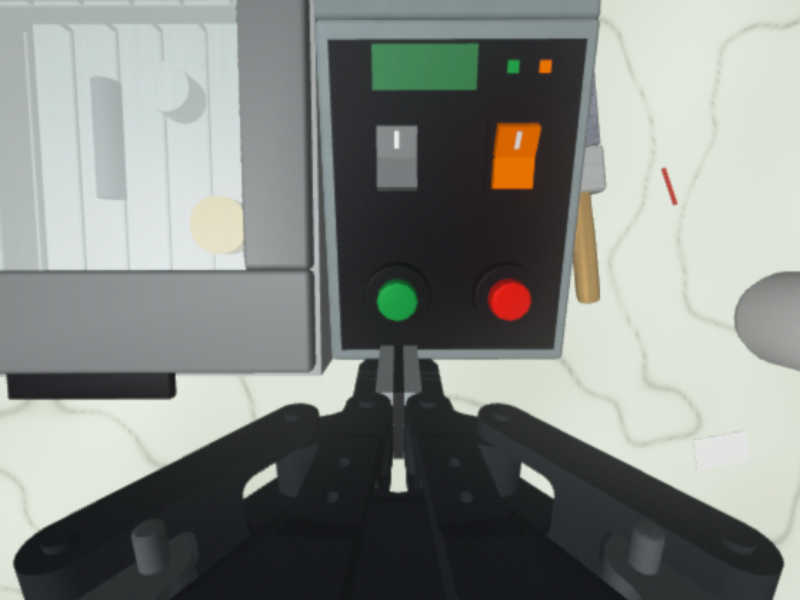

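Mains is now on: its far half at (397,140) lies flat, while heat at (516,140) still slants up. The start cap is at (397,300), against a prediction of (397,302). I press it now.

>>> arm_command(turn=[[0, 0, 0], [0, 0, 0], [0, 0, 0], [0, 0, 0], [0, 0, 0], [0, 0, 0], [0, 0, 0], [0, 0, 0], [0, 0, 0], [0, 0, 0]], xyz=[[0.02, 0, 0.3], [0, 0, 0.4], [0, 0, 0.4], [0, 0, 0.3], [0, 0, 0.15], [0, 0, 0.1], [0, 0, 0.06], [0, 0, 0.04], [0, 0, 0.02], [0, 0, 0]], claw=[0, 0, 0, 0, 0, 0, 0, 0, 0, 0])

```text
time_s: 11.05
position: [0.4548, -0.0717, 0.141]
tool_rot: [[0.914, -0.354, 0.196], [-0.347, -0.935, -0.074], [0.209, 0.0, -0.978]]
ft_force: [-0.5, 0.3, 4.1]
grip_width: 0.0004
gripper_force: 1.9
```

```bash
python3 -c "
from h import *
go(deckpt(-.0836,-.092,.016))"
```

```text
t 11.05 pos [ 0.4548 -0.0717  0.141 ] tgt [ 0.4527 -0.0712  0.1403] units [-0.043  0.006  0.005] turn [ 0.01 -0.02 -0.02] F [-0.5  0.3  4.1]
```

Force is 4 N near full travel. I press slightly further onto the stop, then withdraw.

>>> arm_command(turn=[[0, 0, 0], [0, 0, 0], [0, 0, 0], [0, 0, 0]], xyz=[[0, 0, 0.03], [0, 0, 0.02], [0, 0, 0], [0, 0, 0]], claw=[0, 0, 0, 0])

```text
time_s: 11.45
position: [0.4551, -0.0718, 0.1404]
tool_rot: [[0.914, -0.354, 0.197], [-0.346, -0.935, -0.075], [0.211, 0.001, -0.977]]
ft_force: [-13.0, 2.9, 29.5]
grip_width: -0.0
gripper_force: 16.0
```

>>> arm_command(turn=[[0, 0, 0], [0, 0, 0], [0, 0, 0], [0, 0, 0], [0, 0, 0], [0, 0, 0], [0, 0, 0]], xyz=[[0, 0, -0.2], [0, 0, -0.4], [0, 0, -0.6], [0, 0, -0.6], [0, 0, -0.4], [0, 0, 0], [0, 0, 0]], claw=[0, 0, 0, 0, 0, 0, 0])

```text
time_s: 12.15
position: [0.4333, -0.0635, 0.2451]
tool_rot: [[0.915, -0.354, 0.194], [-0.347, -0.935, -0.073], [0.208, -0.0, -0.978]]
ft_force: [1.6, -0.3, -0.5]
grip_width: -0.0003
gripper_force: 0.0
```

```bash
python3 -c "
from h import *
go(deckpt(-.0836,-.092,.016))
a,d=snap('wrist'); cv2.imwrite('pics/w5.png',cv2.resize(a,(800,600)))"
```

```text
t 12.15 pos [ 0.4333 -0.0635  0.2451] tgt [ 0.4527 -0.0712  0.1403] units [-0.026  0.008  2.138] turn [ 0.    0.   -0.02] F [ 1.6 -0.3 -0.5]
```

View pics/w5.png

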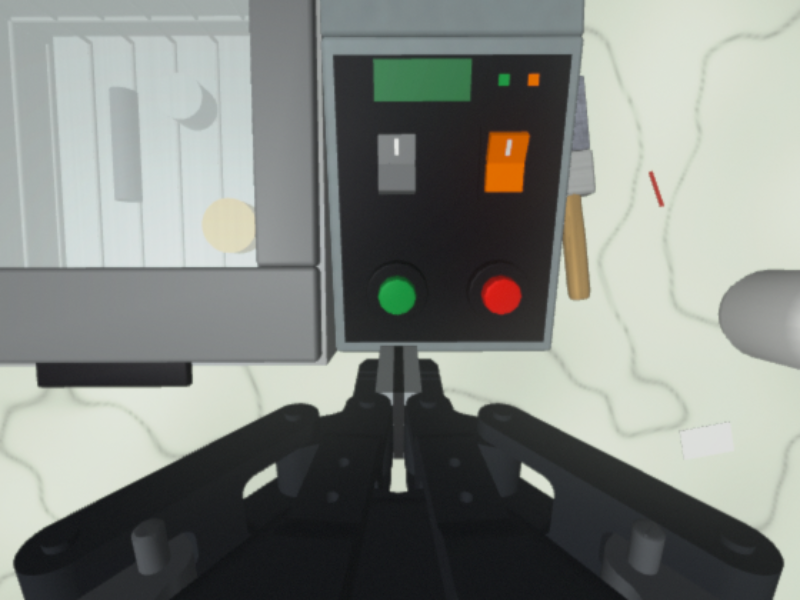

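Start and stop both look released. I check the mains tilt against the heat rocker using depth.

```bash
python3 -c "
from h import *
W=cloud('wrist'); p=np.load('p.npy');c,s=np.cos(p[2]),np.sin(p[2]);D=W[...,:2]-p[:2];X=c*D[...,0]+s*D[...,1];H=(W[...,2]-.135-np.tan(t12)*(X+.035))*np.cos(t12)*1e3
f=lambda u0,u1,v0,v1:np.nanmedian(H[int(v0*.7):int(v1*.7),int(u0*.7):int(u1*.7)]).round(1)
for n,u in (('mains',(384,410)),('heat',(492,520))): print(n,[f(*u,v,v+8) for v in (136,144,152,160,168,176,184)])
print('deck',f(425,475,140,240),f(345,370,140,240),'start',f(388,406,288,304),'stop',f(493,510,288,304))"
```

```text
mains [np.float64(5.9), np.float64(6.1), np.float64(5.9), np.float64(6.1), np.float64(7.8), np.float64(9.7), np.float64(11.5)]
heat [np.float64(11.5), np.float64(9.8), np.float64(7.9), np.float64(6.0), np.float64(5.9), np.float64(5.8), np.float64(5.8)]
deck 0.5 0.4 start 21.2 stop 21.1
```

The depth confirms it. The mains far half is flat at 6 mm (on), the heat rocker is still slanted (off), and both buttons stand at 21 mm (released). The arm is clear of everything, so I hand in.

```bash
python3 -c "
from h import *
print(env.close_job())"
```

```text
the job is handed in; nothing more can be done
None
```

The cold wash is started and the job is handed in: lid shut, mains on, start pressed right in and sprung back, heat rocker and stop button untouched, arm clear; the hand-in call returned no verdict.

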